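# Check a stand base for rocking with a straightedge and set its plug flush

## Task

The earring-stand base lies underside up and the plug in its middle stands proud, so the stand would rock: lay the straightedge across the underside, centred over the plug, let go of it, and press lightly on its holed end, then on its plain end, to feel it rock. With the straightedge still there, push down on its middle until the plug is flush, gently, never with more than about 40 N. Then try the holed end and the plain end again to be sure that it sits solid, leave it lying there and leave everything else alone.

Things in the scene. Friction and masses are not known exactly. Their poses are not given: they have to be found in the camera images.
- bar_center (a point): Centre (half-way up) of the straightedge: a plain ground-steel bar lying flat, 240 long x 30 wide x 10 mm thick, 0.5 kg; x runs along its length towards the end with the hanging hole, y across its width, z up. It starts on the table, beside the base.
- bar_holed_end (a point): Pressing point on the straightedge's top face near its holed end, 90 mm from the centre along +x (30 mm in from the end; the 12 mm hanging hole lies beyond it, centred 14 mm from the end). Same axes as bar_center.
- bar_plain_end (a point): Pressing point on the straightedge's top face near its plain end, 90 mm from the centre along -x. Same axes as bar_center.
- mat_center (a point): Centre of the top (3 mm above the table) of the 270 mm square cork mat that the stand base lies on. The base is a heavy grey square iron plate, 230 x 230 x 24 mm, edges parallel to the mat's x and y, immovable, its plug straight above this point. Packing under the base differs each time, so its upward face is anywhere from 28 to 42 mm above the table: find it by touch.
- plug (a joint): Height in m by which the black plastic plug (36 mm across, flat top) in the middle of the base stands proud of the face: 0 flush, positive proud, negative sunk. Starts 3.5 to 6.5 mm proud; can sink 6 mm. Held by friction: slides down under about 14 N and stays where left. A straightedge laid on the proud plug balances level; pressing an end tips it onto the base's edge with under 2 N.
- screwdriver: Bystander: screwdriver, 150 mm long, lying beside the straightedge on its +y side; origin near its middle, on the table.
- tape: Bystander: roll of tape lying flat, 84 mm across, 24 mm high; origin under its centre.
- hook_jar: Bystander: clear jar, 56 mm across, 75 mm high; origin under its centre.
- ring_cone: Bystander: wooden ring cone, 60 mm foot, 88 mm high; origin under its centre.
- ring_box: Bystander: ring box, 55 x 55 x 41 mm; origin under its centre.
- tbar: Bystander: bracelet T-bar stand, black bar 160 mm long along its y, 147 mm high; origin under its centre.
- coupler: Bystander: short upright aluminium pole coupler, 42 mm across, 60 mm high; origin under its centre.
- spare_plug: Bystander: loose spare plug on the table, beyond the straightedge's holed end, 36 mm across, 20 mm high; origin under its centre.
There are look-alikes about, which are no part of the job. Of the things shaped like the part that bears bar_center, the bare steel one is meant.

How it is judged:
By the outcome, as a careful person would: the job done as asked, in the order asked, and still so for the second after the job is handed in, with the robot touching nothing.
It also fails if it takes over 64 s, if anything falls off the work surface, if the arm or the gripper's body presses on something with over 40 N, if the wrist force passes 120 N, or if a joint passes its speed limit or range.

## Robot

A 7-joint arm with a two-finger parallel gripper is mounted at the origin on the work surface. World frame = base frame: x ahead of the robot, y to its left, z up, the work surface at z = 0. Lengths are in m, angles in rad, forces in N, time in s.
With the tool pointing down it reaches from about 0.35 to 0.9 m from the base axis. Payload 8.1 kg.
Tool frame: the origin (TCP) lies at the centre of the arm's flange, where the gripper is bolted on; the fingertips stand 178 mm ahead of it and the grasp point (between the pads) lies 159 mm ahead of it; z points along the fingers, y is the direction in which the jaws open and shut (so a half turn about z gives the same grasp; the last joint's range is limited). The gripper opens to 92 mm and grips with 3 to 60 N. Pads are 19 mm wide; open, the fingers measure 130 mm over their backs; the gripper's body (75 mm by 190 mm) begins 47 mm behind the grasp point.
Start: joints at [1.068, 0.434, 0.025, 1.573, -0.012, 1.134, -0.075], TCP at [0.243, -0.576, 0.405] pointing down, gripper open.
Joint ranges: [-2.62, 2.62], [-0.44, 2.09], [-1.27, 1.32], [0.08, 2.57], [-1.32, 4.46], [0.12, 2], [-2.74, 2.74]. Speed limits (rad/s): [2.22, 2.22, 3.01, 3.01, 3.14, 3.14, 3.14].

## Interface

Orientations are given as a rotation vector (axis times angle).
In Python, from cell import arm gives the robot as it stands. The module is installed in compiled form; this text tells all that it offers.
- The arm moves only by the tool move_arm, never from a script. Its argument "steps" is a list of rows, each a list of 4 numbers: the shift along the tool's x, y, z in mm, then the turn about the tool's z in rad. In form: [[x, y, z, twist], ...]. A call has 1 to 20 rows; each row is the pose to reach, as a shift and turn from the pose commanded when the call began, along the tool's axes at that moment; what a row does not reach only later rows make up. A row lasts 1/8 s, in which the tool goes at most 62.5 mm and 10.7 degrees, less where a joint would pass 70% of its speed; a pose out of reach is approached as far as the arm can. A call with a gripper value outside its range is refused whole. "grip" is the finger opening in mm, from 0 to 91.8, set as the call begins (left out, the last holds). The fingers move at their own pace and stop on an object; "grip_force" is the grip in N (left out, the last holds). Time passes only in rows, so rows that repeat a pose let the fingers close. It gives the time, the measured TCP pose, the force and the opening at its end, in the units of the state.
- arm.observe(): the state, without advancing time (a new reading comes with each control period).
- arm.get_image(name): name is "side" or "top" or "wrist"; returns the picture (384x512x3 uint8, red, green, blue); there is no depth.
- arm.camera_info(name): a dict with "mtx" (3x3 intrinsics, pixels), "pose" (4x4, takes a point from camera to world coordinates); the wrist camera has in their place "T_tool_cam" (4x4, takes a point from camera to tool coordinates, whose origin is the TCP and whose axes are the flange's). Camera axes: x right, y down, z forward; pixel columns grow to the right and rows downward; lengths in m; the calibration is good to about 2 mm. The wrist camera is an equidistant fisheye: a pixel r from the principal point sees the ray r / f radians off the axis. A picture is of the moment at which its call begins: read the wrist's pose just before it. camera_info takes no time and is no camera call.
- arm.sign_off(): hands the job in, once; it reports no verdict.
The state is a dict: "clock": time; "joints": joint angles; "dq": joint speeds; "joint_efforts": joint torques, N m; "position": TCP position; "ee_rot": TCP orientation; "force": force on the tool from outside, world axes, zero at the start; "ft_torque": the same for the moment, N m; "width": opening from 0.0 (shut) to 1.0 (fully open).
Only numpy, scipy, OpenCV 4.12 (cv2) and the standard library are available. Lean on these libraries where they do the work, as an engineer would, in place of code of your own. Each camera call takes 0.05 s, during which the arm holds its last target.

## Working session

There is one attempt and no reset: what is moved stays moved. The work goes in short steps, Python scripts to look and compute and a tool call to move; the robot and the scene stay as the last step left them, time stands still between calls to the robot, and variables do not carry over. Pictures are saved under pics/ and viewed, and the job is handed in when it is done.

Besides the shell and the picture viewer there is one more tool, called after "Request:" as a command line: name --pt "numbers of a row" for each row, then --argument value for the rest. move_arm: Moves the arm, as the interface text tells. Its arguments: {"type":"object","properties":{"steps":{"type":"array"},"grip":{"type":"number"},"grip_force":{"type":"number"}},"required":["steps"]}

```bash
mkdir -p pics
cat > h.py <<'E'
from cell import arm
import numpy as np, cv2
from scipy.spatial.transform import Rotation as R
def snap(n,f):
    im=arm.get_image(n); cv2.imwrite(f'pics/{f}.png',cv2.cvtColor(im,cv2.COLOR_RGB2BGR)); return im
def st():
    s=arm.observe(); print({k:np.round(s[k],4).tolist() for k in ('clock','position','ee_rot','force','ft_torque','width')}); return s
E
python3 - <<'E'
from h import *
s=st()
for n in('side','top','wrist'): snap(n,n+'0'); print(arm.camera_info(n))
E
```

```text
{'clock': 0.0, 'position': [0.2431, -0.5755, 0.4039], 'ee_rot': [-3.0775, -0.6233, 0.0007], 'force': [-0.097, 0.5105, 0.2353], 'ft_torque': [0.0129, 0.0238, 0.056], 'width': 0.9955}
{'mtx': array([[364.13198504,   0.        , 258.01500031],
       [  0.        , 364.13198504, 195.15443088],
       [  0.        ,   0.        ,   1.        ]]), 'pose': array([[-0.79114876, -0.36603328,  0.49000334, -0.08166876],
       [-0.61140765,  0.49460072, -0.617698  ,  0.74533661],
       [-0.01625798, -0.7882828 , -0.61509829,  0.79144683],
       [ 0.        ,  0.        ,  0.        ,  1.        ]])}
{'mtx': array([[348.71565004,   0.        , 258.42874666],
       [  0.        , 348.71565004, 193.38180736],
       [  0.        ,   0.        ,   1.        ]]), 'pose': array([[-0.02056819, -0.99692005,  0.07567934,  0.43904581],
       [-0.99965866,  0.02172616,  0.01450957,  0.01120248],
       [-0.0161091 , -0.07535507, -0.99702663,  1.05729316],
       [ 0.        ,  0.        ,  0.        ,  1.        ]])}
{'mtx': array([[297.31863964,   0.        , 260.43694641],
       [  0.        , 297.31863964, 191.88373961],
       [  0.        ,   0.        ,   1.        ]]), 'T_tool_cam': array([[ 5.77974257e-04, -9.50203455e-01, -3.11629685e-01,
         8.52447377e-02],
       [ 9.99999662e-01,  7.31645897e-04, -3.76210620e-04,
         9.53683960e-04],
       [ 5.85479211e-04, -3.11629363e-01,  9.50203556e-01,
         2.00624935e-02],
       [ 0.00000000e+00,  0.00000000e+00,  0.00000000e+00,
         1.00000000e+00]])}
```

View pics/top0.png

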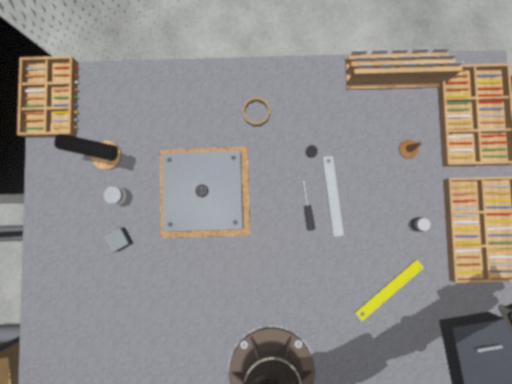

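View pics/side0.png

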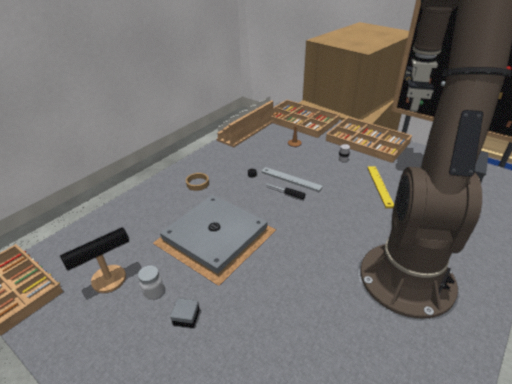

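View pics/wrist0.png

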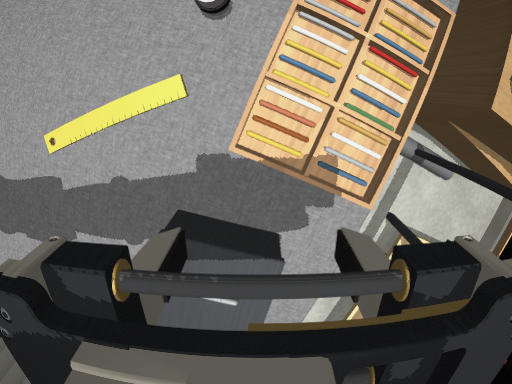

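Run:
```python
import cv2
a=cv2.imread('pics/top0.png'); b=cv2.imread('pics/side0.png')
x=cv2.resize(a[140:250,290:360],None,fx=5,fy=5,interpolation=cv2.INTER_CUBIC)
y=cv2.resize(a[140:245,150:260],None,fx=4,fy=5,interpolation=cv2.INTER_CUBIC)
import numpy as np
h=max(x.shape[0],y.shape[0]);p=lambda i:cv2.copyMakeBorder(i,0,h-i.shape[0],0,0,0)
cv2.imwrite('pics/crop1.png',np.hstack([p(x),p(y)]))
cv2.imwrite('pics/crop2.png',cv2.resize(b[150:290,150:350],None,fx=4,fy=4,interpolation=cv2.INTER_CUBIC))
```

```text
(no output)
```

View pics/crop1.png

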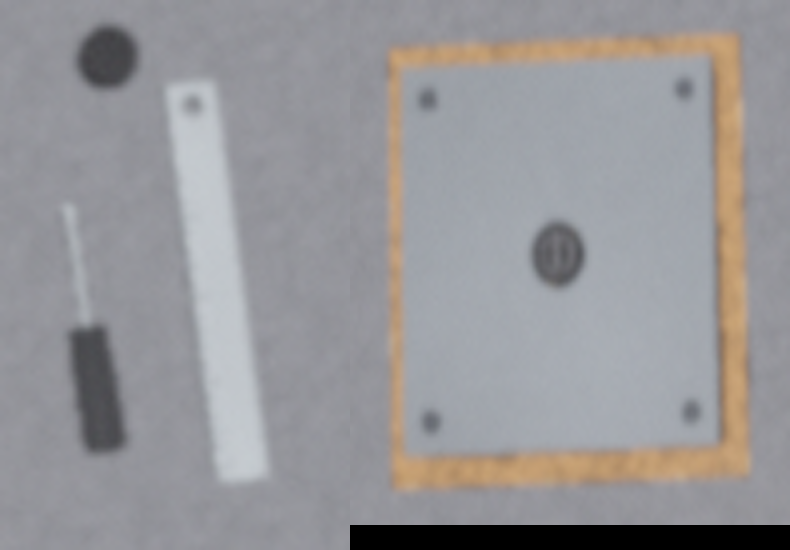

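View pics/crop2.png

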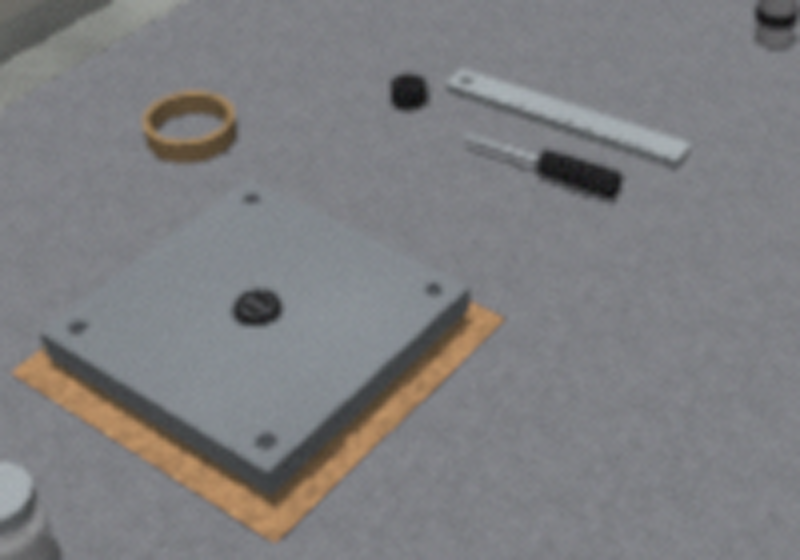

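```bash
cat >> h.py <<'E'
def ray(n,uv):
    c=arm.camera_info(n);M=c['mtx'];P=c['pose'];d=P[:3,:3]@np.linalg.solve(M,[uv[0],uv[1],1]);return P[:3,3],d
def onz(n,uv,z):
    o,d=ray(n,uv);return o+d*(z-o[2])/d[2]
def tri(a,b):
    (o1,d1),(o2,d2)=ray('top',a),ray('side',b)
    A=np.stack([d1,-d2],1);t=np.linalg.lstsq(A,o2-o1,rcond=None)[0]
    p,q=o1+d1*t[0],o2+d2*t[1];return (p+q)/2,np.linalg.norm(p-q)
E
python3 - <<'E'
from h import *
T=lambda x,y:((x+.5)/5-.5+290,(y+.5)/5-.5+140)
B=lambda x,y:((x-350+.5)/4-.5+150,(y+.5)/5-.5+140)
S=lambda x,y:((x+.5)/4-.5+150,(y+.5)/4-.5+150)
top=[T(165,85),T(215,80),T(270,477),T(218,482),T(193,104)]
P=[onz('top',t,.010) for t in top]
for p in P: print(p.round(4))
c=sum(P[:4])/4; ax=(P[0]+P[1]-P[2]-P[3])/2; print('bar',c,np.linalg.norm(ax),np.degrees(np.arctan2(ax[1],ax[0])))
# side top corners: far-left, near etc
print('hole tri',tri(T(193,104),S(467,80)),'plug',tri(B(558,254),S(257,303)))
print('bar plain right corner',tri(T(270,477),S(690,150)))
for z in (.035,.045): print('plug',onz('top',B(558,254),z))
m=[onz('top',B(*q),.003) for q in [(390,48),(738,35),(748,472),(394,488)]]
for p in m: print(p.round(4))
print('mat',sum(m)/4)
f=[onz('top',B(*q),.035) for q in [(428,99),(684,89),(691,411),(431,422)]]; print('screws',sum(f)/4)
d=m[0]+m[1]-m[2]-m[3];print('ang',np.degrees(np.arctan2(d[1],d[0])))
s=arm.observe();print(R.from_rotvec(s['ee_rot']).as_matrix().round(3))
for n,u in [('driver',T(80,330)),('driver end',T(105,450)),('spare',T(107,57))]: print(n,onz('top',u,.01))
E
```

```text
[ 0.626  -0.1701  0.01  ]
[ 0.6283 -0.2004  0.01  ]
[ 0.3889 -0.2242  0.01  ]
[ 0.3866 -0.1933  0.01  ]
[ 0.6139 -0.1866  0.01  ]
bar [ 0.50744613 -0.19701354  0.01      ] 0.24051854810929085 5.61749555964567
hole tri (array([ 0.61434422, -0.187011  ,  0.00769659]), np.float64(3.3338490499743725e-05)) plug (array([0.52880741, 0.19214325, 0.04496747]), np.float64(0.0014541396560288397))
bar plain right corner (array([ 0.38976549, -0.22552703,  0.0004061 ]), np.float64(0.003078846268342658))
plug [0.52911413 0.19345191 0.035     ]
plug [0.52823309 0.19166916 0.045     ]
[0.662  0.3276 0.003 ]
[0.6636 0.0598 0.003 ]
[0.3972 0.057  0.003 ]
[0.3929 0.3244 0.003 ]
mat [0.52893327 0.19219475 0.003     ]
screws [0.52903719 0.19321704 0.035     ]
ang 0.6409703458543112
[[ 0.921  0.389 -0.001]
 [ 0.389 -0.921  0.001]
 [-0.    -0.001 -1.   ]]
driver [ 0.47873541 -0.11419349  0.01      ]
driver end [ 0.40687658 -0.12686745  0.01      ]
spare [ 0.64393764 -0.13562452  0.01      ]
```

Request:
move_arm --pt "60 -38 10 0.05" --pt "120 -76 25 0.12" --pt "180 -114 40 0.2" --pt "240 -152 55 0.25" --pt "300 -190 70 0.3" --pt "350 -221 80 0.3" --pt "391 -246 84 0.3" --pt "391 -246 84 0.3" --pt "391 -246 84 0.3" --pt "391 -246 84 0.3" --grip 60 --grip_force 30

```text
clock: 1.4
position: [0.5072, -0.1977, 0.3206]
ee_rot: [3.137, 0.155, -0.001]
force: [-0.4, 0.0, -0.1]
width: 0.652
```

Run:
```python
from h import *
s=st(); print(R.from_rotvec(s['ee_rot']).as_matrix().round(4))
snap('wrist','w1')
```

```text
{'clock': 1.4, 'position': [0.5072, -0.1977, 0.3206], 'ee_rot': [3.1373, 0.1555, -0.0012], 'force': [-0.3515, 0.0477, -0.1402], 'ft_torque': [-0.0215, 0.064, 0.0076], 'width': 0.6518}
[[ 9.951e-01  9.890e-02 -8.000e-04]
 [ 9.890e-02 -9.951e-01 -5.000e-04]
 [-8.000e-04  4.000e-04 -1.000e+00]]
```

View pics/w1.png

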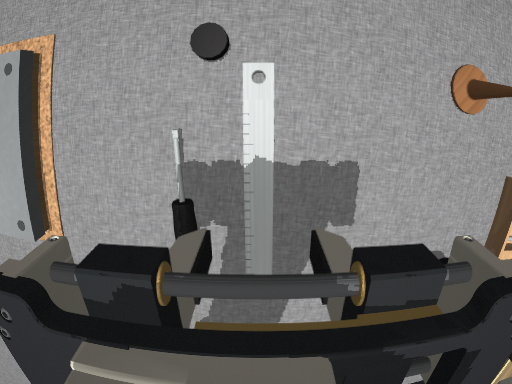

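```bash
cat >> h.py <<'E'
def wray(uv,s):
    c=arm.camera_info('wrist');M=c['mtx'];T=c['T_tool_cam']
    v=np.array([uv[0]-M[0,2],uv[1]-M[1,2]])/M[0,0];r=np.linalg.norm(v)
    d=np.array([*(v/r*np.sin(r)),np.cos(r)])
    Rw=R.from_rotvec(s['ee_rot']).as_matrix()
    return s['position']+Rw@T[:3,3],Rw@T[:3,:3]@d
def wz(uv,s,z):
    o,d=wray(uv,s);return o+d*(z-o[2])/d[2]
E
python3 - <<'E'
from h import *
s=arm.observe()
for uv in [(258.5,77),(243,64),(274,64),(245,190),(273,190),(209,41),(182,200)]: print(uv,wz(uv,s,.01).round(4))
# two-view height of hole
o,d=wray((258.5,77),s); o2,d2=ray('top',((193.5)/5-.5+290,104.5/5-.5+140))
t=np.linalg.lstsq(np.stack([d,-d2],1),o2-o,rcond=None)[0];print(o+d*t[0],o2+d2*t[1])
E
```

```text
(258.5, 77) [ 0.6119 -0.1869  0.01  ]
(243, 64) [ 0.6233 -0.1709  0.01  ]
(274, 64) [ 0.6262 -0.2003  0.01  ]
(245, 190) [ 0.4975 -0.1841  0.01  ]
(273, 190) [ 0.5004 -0.2127  0.01  ]
(209, 41) [ 0.6443 -0.1358  0.01  ]
(182, 200) [ 0.4798 -0.118   0.01  ]
[ 0.61168917 -0.18691546  0.01274582] [ 0.6134654  -0.18604221  0.01287753]
```

Request:
move_arm --pt "0 0 50 0" --pt "0 0 100 0" --pt "0 0 130 0" --pt "0 0 139 0" --pt "0 0 139 0" --pt "0 0 139 0"

```text
clock: 2.2
position: [0.5082, -0.1975, 0.1831]
ee_rot: [3.137, 0.156, 0.003]
force: [0.1, -0.0, 0.5]
width: 0.655
```

Request:
move_arm --pt "0 0 0 0" --pt "0 0 0 0" --pt "0 0 0 0" --pt "0 0 0 0" --pt "0 0 0 0" --grip 22 --grip_force 35

```text
clock: 2.82
position: [0.5078, -0.1967, 0.1819]
ee_rot: [-3.137, -0.157, -0.0]
force: [-1.0, 1.8, 4.9]
width: 0.32
```

Request:
move_arm --pt "0 0 -8 0" --pt "0 0 -30 0" --pt "0 0 -70 0" --pt "0 0 -100 0" --pt "0 0 -100 0" --pt "0 0 -100 0"

```text
clock: 3.58
position: [0.507, -0.1969, 0.2806]
ee_rot: [-3.137, -0.156, 0.003]
force: [-0.1, 0.1, -6.1]
width: 0.32
```

Run:
```python
from h import *
s=st(); print(R.from_rotvec(s['ee_rot']).as_matrix().round(4))
snap('wrist','w2')
```

```text
{'clock': 3.575, 'position': [0.507, -0.1969, 0.2806], 'ee_rot': [-3.1373, -0.1563, 0.0026], 'force': [-0.0555, 0.0909, -6.1121], 'ft_torque': [0.0224, 0.0107, 0.012], 'width': 0.3202}
[[ 9.95e-01  9.94e-02 -1.70e-03]
 [ 9.94e-02 -9.95e-01  3.00e-04]
 [-1.60e-03 -5.00e-04 -1.00e+00]]
```

View pics/w2.png

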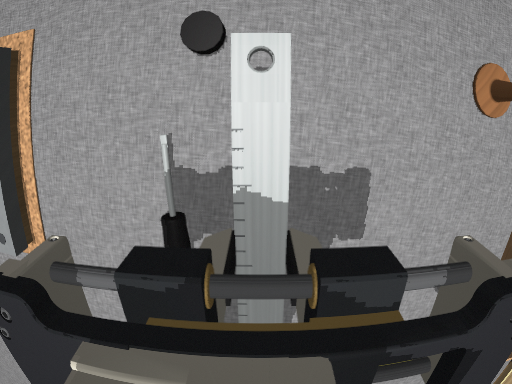

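Run:
```python
from h import *
s=arm.observe();Rw=R.from_rotvec(s['ee_rot']).as_matrix()
for uv in [(261,59),(231.5,33),(291,33)]:
  p=wz(uv,s,.1087);print(uv,p.round(4),(Rw.T@(p-s['position'])*1000).round(1))
```

```text
(261, 59) [ 0.6114 -0.1873  0.1087] [105.3   1.  171.3]
(231.5, 33) [ 0.6237 -0.1713  0.1087] [119.1 -13.7 171.3]
(291, 33) [ 0.6267 -0.2007  0.1087] [119.2  15.9 171.3]
```

Request:
move_arm --pt "8 -50 0 0.0" --pt "17 -105 0 0.02" --pt "26 -165 0 0.05" --pt "36 -225 0 0.09" --pt "45 -285 0 0.09" --pt "54 -345 0 0.09" --pt "60 -375 0 0.09" --pt "60 -385 0 0.09" --pt "60 -385 0 0.09" --pt "60 -385 0 0.09"

```text
clock: 4.88
position: [0.5291, 0.1902, 0.2811]
ee_rot: [3.14, 0.012, -0.002]
force: [-0.1, 0.1, -4.3]
width: 0.321
```

Run:
```python
from h import *
s=st(); print(R.from_rotvec(s['ee_rot']).as_matrix().round(4))
snap('wrist','w3');snap('top','t3')
a=cv2.imread('pics/t3.png');cv2.imwrite('pics/t3c.png',cv2.resize(a[130:250,140:270],None,fx=5,fy=5,interpolation=cv2.INTER_CUBIC))
```

```text
{'clock': 4.875, 'position': [0.5291, 0.1902, 0.2811], 'ee_rot': [3.14, 0.0117, -0.0016], 'force': [-0.1277, 0.1263, -4.2795], 'ft_torque': [-0.0128, -0.0359, -0.0277], 'width': 0.3212}
[[ 1.      0.0075 -0.001 ]
 [ 0.0075 -1.     -0.0015]
 [-0.001   0.0015 -1.    ]]
```

View pics/w3.png

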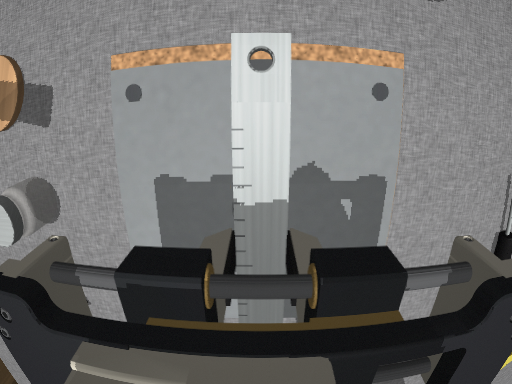

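View pics/t3c.png

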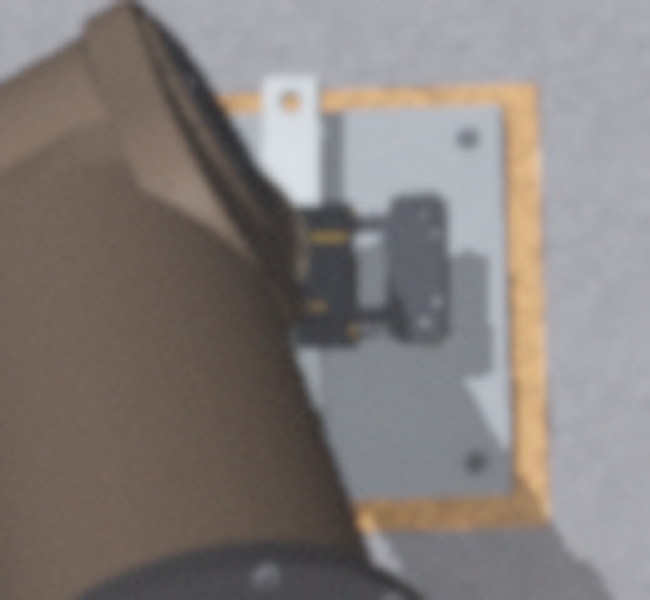

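Run:
```python
from h import *
s=arm.observe()
a,b=[wz(u,s,.036) for u in [(134,93),(380,92)]];print(a,b,(a+b)/2)
for u in [(111,60),(403,60)]: print(wz(u,s,.003))   # mat far corners
for u in [(111,68),(404,68)]: print(wz(u,s,.036))   # base corners
p=wz((261,59),s,.109);print('hole',p)
# far mat edge, bar line
```

```text
[0.62223861 0.29008119 0.036     ] [0.62404313 0.09636424 0.036     ] [0.62314087 0.19322272 0.036     ]
[0.65698483 0.32835386 0.003     ]
[0.65811438 0.05987446 0.003     ]
[0.64489384 0.3107535  0.036     ]
[0.64605827 0.07546986 0.036     ]
hole [0.63471499 0.19007829 0.109     ]
```

Request:
move_arm --pt "0.5 -2.2 15 0" --pt "0.5 -2.2 30 0" --pt "0.5 -2.2 40 0" --pt "0.5 -2.2 44 0" --pt "0.5 -2.2 46 0" --pt "0.5 -2.2 46 0" --grip_force 20

```text
clock: 5.72
position: [0.5297, 0.1944, 0.2359]
ee_rot: [-3.141, -0.015, -0.001]
force: [-0.2, 0.7, -5.9]
width: 0.323
```

Request:
move_arm --pt "0 0 1 0" --pt "0 0 2 0" --pt "0 0 2 0"

```text
clock: 6.1
position: [0.5295, 0.1942, 0.2337]
ee_rot: [3.142, 0.015, 0.0]
force: [0.2, 0.2, -4.5]
width: 0.319
```

Request:
move_arm --pt "0 1 1 0" --pt "0 1 2 0" --pt "0 1 2 0"

```text
clock: 6.48
position: [0.5295, 0.1933, 0.2316]
ee_rot: [3.141, 0.015, -0.0]
force: [-0.6, -0.3, -4.9]
width: 0.322
```

Request:
move_arm --pt "0 0 1 0" --pt "0 0 1 0"

```text
clock: 6.72
position: [0.5295, 0.1933, 0.2306]
ee_rot: [3.141, 0.015, -0.0]
force: [0.3, 0.1, -5.4]
width: 0.323
```

Request:
move_arm --pt "0 0 1 0" --pt "0 0 1 0"

```text
clock: 6.98
position: [0.5295, 0.1933, 0.2296]
ee_rot: [3.141, 0.015, -0.0]
force: [0.4, -0.2, -4.7]
width: 0.323
```

Request:
move_arm --pt "0 0 1 0" --pt "0 0 1 0"

```text
clock: 7.22
position: [0.5295, 0.1933, 0.2286]
ee_rot: [3.141, 0.015, -0.0]
force: [0.3, 0.6, -4.7]
width: 0.321
```

Request:
move_arm --pt "0 0 1 0" --pt "0 0 1 0"

```text
clock: 7.48
position: [0.5295, 0.1933, 0.2276]
ee_rot: [3.141, 0.015, -0.0]
force: [-0.1, 0.0, -4.6]
width: 0.322
```

Request:
move_arm --pt "0 0 0.7 0" --pt "0 0 0.7 0"

```text
clock: 7.72
position: [0.5296, 0.1933, 0.227]
ee_rot: [3.141, 0.015, -0.0]
force: [-0.5, -0.0, -4.5]
width: 0.321
```

Request:
move_arm --pt "0 0 0.7 0" --pt "0 0 0.7 0"

```text
clock: 7.98
position: [0.5296, 0.1933, 0.2266]
ee_rot: [-3.142, -0.015, -0.0]
force: [-1.5, -0.9, 1.2]
width: 0.325
```

Request:
move_arm --pt "0 0 0 0" --pt "0 0 0 0" --pt "0 0 0 0" --grip 50

```text
clock: 8.35
position: [0.5297, 0.1934, 0.2264]
ee_rot: [-3.141, -0.015, -0.001]
force: [-0.4, 0.1, -0.2]
width: 0.536
```

Request:
move_arm --pt "0 0 -20 0" --pt "0 0 -60 0" --pt "0 0 -80 0" --pt "0 0 -80 0" --pt "0 0 -80 0"

```text
clock: 8.98
position: [0.5293, 0.1932, 0.3056]
ee_rot: [3.141, 0.015, -0.001]
force: [0.3, -0.0, -1.0]
width: 0.546
```

Run:
```python
from h import *
s=st(); print(R.from_rotvec(s['ee_rot']).as_matrix().round(4))
snap('wrist','w4');snap('side','s4')
a=cv2.imread('pics/s4.png');cv2.imwrite('pics/s4c.png',cv2.resize(a[180:290,140:300],None,fx=5,fy=5,interpolation=cv2.INTER_CUBIC))
```

```text
{'clock': 8.975, 'position': [0.5293, 0.1932, 0.3056], 'ee_rot': [3.1411, 0.0152, -0.0013], 'force': [0.3401, -0.0276, -1.0276], 'ft_torque': [-0.0276, 0.0499, 0.0181], 'width': 0.5464}
[[ 1.0e+00  9.7e-03 -8.0e-04]
 [ 9.7e-03 -1.0e+00 -4.0e-04]
 [-8.0e-04  4.0e-04 -1.0e+00]]
```

View pics/w4.png

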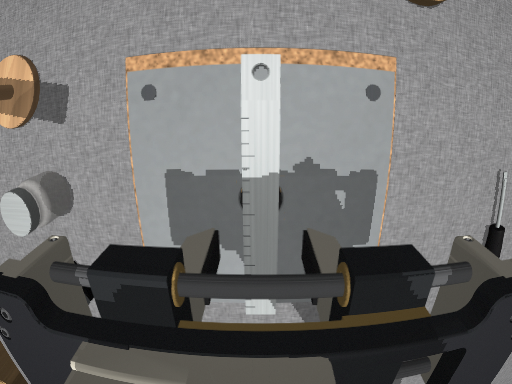

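View pics/s4c.png

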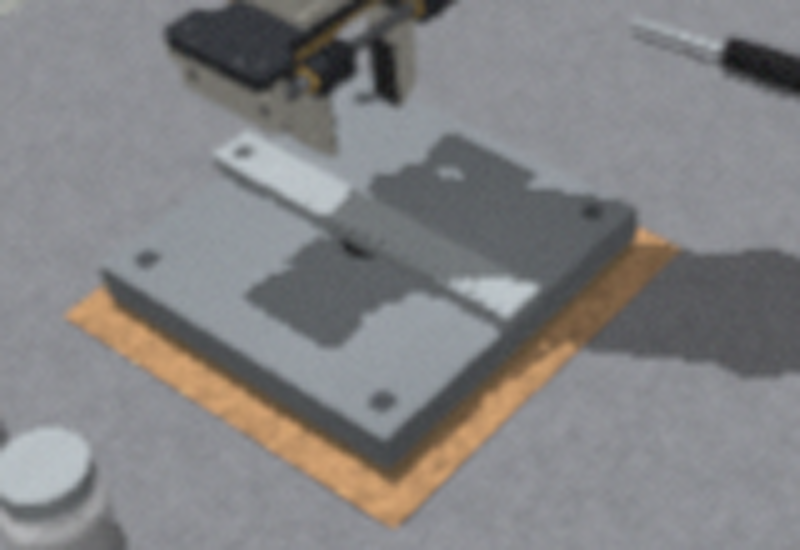

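Run:
```python
from h import *
s=arm.observe()
h=wz((261,71.5),s,.0546);p=wz((241.5,199),s,.044);q=wz((282,199),s,.044)
print(h,p,q,(p+q)/2,h-(p+q)/2)
for u in [(241,54.5),(280,54.5)]: print(wz(u,s,.0546))
```

```text
[0.63461327 0.19288609 0.0546    ] [0.52857385 0.20852745 0.044     ] [0.52892376 0.17362549 0.044     ] [0.52874881 0.19107647 0.044     ] [0.10586446 0.00180962 0.0106    ]
[0.64795393 0.20815034 0.0546    ]
[0.64826308 0.17865578 0.0546    ]
```

Request:
move_arm --pt "30 0.4 0 0" --pt "60 0.8 20 0" --pt "89.4 1.3 45 0" --pt "89.4 1.3 62 0" --pt "89.4 1.3 66 0" --pt "89.4 1.3 69 0" --pt "89.4 1.3 69 0" --grip 0

```text
clock: 9.95
position: [0.6186, 0.1931, 0.238]
ee_rot: [-3.141, -0.016, -0.001]
force: [-1.1, -0.2, -0.4]
width: 0.003
```

Request:
move_arm --pt "0 0 1 0" --pt "0 0 2 0" --pt "0 0 2 0"

```text
clock: 10.32
position: [0.6189, 0.1929, 0.2354]
ee_rot: [-3.142, -0.015, -0.0]
force: [0.0, 0.6, -0.5]
width: 0.006
```

Request:
move_arm --pt "0 0 1 0" --pt "0 0 2 0" --pt "0 0 2 0"

```text
clock: 10.7
position: [0.6189, 0.1929, 0.2332]
ee_rot: [3.141, 0.015, -0.0]
force: [-0.7, 0.6, 0.8]
width: 0.007
```

Request:
move_arm --pt "0 0 1 0" --pt "0 0 1 0"

```text
clock: 10.95
position: [0.619, 0.1929, 0.2324]
ee_rot: [-3.142, -0.015, -0.0]
force: [0.1, 0.4, 1.7]
width: 0.003
```

Request:
move_arm --pt "0 0 1 0" --pt "0 0 1 0"

```text
clock: 11.2
position: [0.6191, 0.1929, 0.2314]
ee_rot: [-3.142, -0.015, -0.001]
force: [0.9, -0.3, 1.8]
width: 0.005
```

Request:
move_arm --pt "0 0 1 0" --pt "0 0 1 0"

```text
clock: 11.45
position: [0.6191, 0.1929, 0.2304]
ee_rot: [-3.141, -0.015, -0.001]
force: [0.7, -0.2, 1.3]
width: 0.004
```

Request:
move_arm --pt "0 0 0.7 0" --pt "0 0 0.7 0"

```text
clock: 11.7
position: [0.6191, 0.1929, 0.2302]
ee_rot: [-3.141, -0.015, -0.001]
force: [-1.3, -0.7, 6.8]
width: 0.005
```

Request:
move_arm --pt "0 0 -5 0" --pt "0 0 -20 0" --pt "-50 0 -25 0" --pt "-110 0 -25 0" --pt "-160 0 -25 0" --pt "-180 0.2 -22 0" --pt "-180 0.2 -14 0" --pt "-180 0.2 -7 0" --pt "-180 0.2 -6 0" --pt "-180 0.2 -6 0"

```text
clock: 12.95
position: [0.4396, 0.1908, 0.2354]
ee_rot: [3.141, 0.014, -0.0]
force: [0.4, -0.1, 0.6]
width: 0.004
```

Request:
move_arm --pt "0 0 1 0" --pt "0 0 2 0" --pt "0 0 2 0"

```text
clock: 13.32
position: [0.439, 0.1909, 0.2336]
ee_rot: [3.141, 0.015, -0.0]
force: [0.7, -0.3, 0.6]
width: 0.006
```

Request:
move_arm --pt "0 0 1 0" --pt "0 0 2 0" --pt "0 0 2 0"

```text
clock: 13.7
position: [0.4389, 0.1909, 0.2316]
ee_rot: [3.141, 0.015, -0.0]
force: [-0.5, -0.3, 1.7]
width: 0.008
```

Request:
move_arm --pt "0 0 1 0" --pt "0 0 1 0"

```text
clock: 13.95
position: [0.4389, 0.1909, 0.2305]
ee_rot: [3.141, 0.015, -0.0]
force: [-0.8, 0.0, 1.5]
width: 0.004
```

Request:
move_arm --pt "0 0 0.7 0" --pt "0 0 0.7 0"

```text
clock: 14.2
position: [0.4389, 0.1909, 0.2302]
ee_rot: [3.141, 0.015, -0.0]
force: [-3.1, -0.7, 7.6]
width: 0.005
```

Request:
move_arm --pt "0 0 0.7 0" --pt "0 0 0.7 0"

```text
clock: 14.45
position: [0.4389, 0.1909, 0.23]
ee_rot: [3.142, 0.015, 0.0]
force: [-4.5, -1.8, 16.2]
width: 0.001
```

Request:
move_arm --pt "0 0 -4 0" --pt "0 0 -20 0" --pt "30 0 -45 0" --pt "70 0 -45 0" --pt "89.8 0 -45 0" --pt "89.8 0 -45 0" --pt "89.8 0 -45 0"

```text
clock: 15.32
position: [0.5279, 0.1918, 0.2739]
ee_rot: [3.141, 0.016, -0.002]
force: [0.0, 0.2, -0.5]
width: 0.004
```

Run:
```python
from h import *
s=st()
snap('wrist','w5')
```

```text
{'clock': 15.325, 'position': [0.5279, 0.1918, 0.2739], 'ee_rot': [3.1412, 0.0157, -0.0019], 'force': [0.0199, 0.1778, -0.5211], 'ft_torque': [0.0679, 0.0754, 0.0267], 'width': 0.0044}
```

View pics/w5.png

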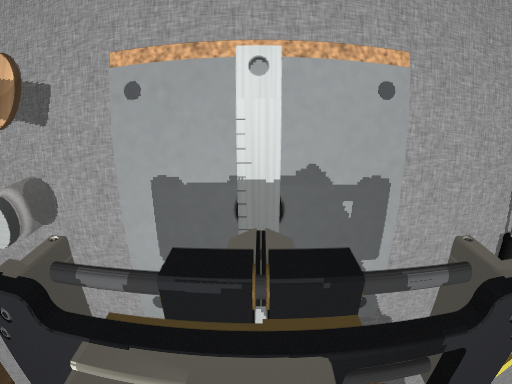

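Run:
```python
from h import *
s=arm.observe()
h=wz((259,66.5),s,.0546);p=wz((236,209),s,.044);q=wz((283,209),s,.044)
print(h,(p+q)/2,h-(p+q)/2)
```

```text
[0.63405106 0.19318616 0.0546    ] [0.53056457 0.19183959 0.044     ] [0.10348649 0.00134657 0.0106    ]
```

Request:
move_arm --pt "0.5 0 15 0" --pt "0.5 0 30 0" --pt "0.5 0 37 0" --pt "0.5 0 39 0" --pt "0.5 0 40 0" --pt "0.5 0 40 0"

```text
clock: 16.12
position: [0.5294, 0.1918, 0.2345]
ee_rot: [-3.141, -0.015, -0.001]
force: [-0.5, -0.6, 1.1]
width: 0.005
```

Request:
move_arm --pt "0 0 0.5 0" --pt "0 0 1 0" --pt "0 0 1 0"

```text
clock: 16.5
position: [0.5293, 0.1918, 0.2333]
ee_rot: [3.142, 0.015, 0.0]
force: [0.7, -0.2, 0.2]
width: 0.007
```

Request:
move_arm --pt "-0.5 0 0.5 0" --pt "-0.5 0 0.7 0" --pt "-0.5 0 0.7 0"

```text
clock: 16.88
position: [0.529, 0.1918, 0.233]
ee_rot: [-3.141, -0.015, -0.001]
force: [-0.3, -1.4, 5.2]
width: 0.002
```

Request:
move_arm --pt "0 0 0.4 0" --pt "0 0 0.7 0" --pt "0 0 0.7 0"

```text
clock: 17.25
position: [0.529, 0.1918, 0.2326]
ee_rot: [-3.141, -0.015, -0.002]
force: [-0.7, -0.7, 9.1]
width: -0.0
```

Request:
move_arm --pt "0 0 0.4 0" --pt "0 0 0.7 0" --pt "0 0 0.7 0"

```text
clock: 17.62
position: [0.529, 0.1918, 0.2319]
ee_rot: [-3.141, -0.015, -0.002]
force: [-1.4, -1.5, 9.4]
width: 0.005
```

Request:
move_arm --pt "0 0 0.5 0" --pt "0 0 1 0" --pt "0 0 1 0"

```text
clock: 18.0
position: [0.529, 0.1918, 0.2309]
ee_rot: [-3.141, -0.015, -0.002]
force: [-1.4, -1.4, 9.3]
width: 0.008
```

Request:
move_arm --pt "0 0 0.5 0" --pt "0 0 1 0" --pt "0 0 1 0"

```text
clock: 18.38
position: [0.529, 0.1918, 0.2299]
ee_rot: [-3.141, -0.015, -0.002]
force: [-0.9, -0.2, 8.0]
width: 0.005
```

Request:
move_arm --pt "0 0 0.4 0" --pt "0 0 0.7 0" --pt "0 0 0.7 0"

```text
clock: 18.75
position: [0.529, 0.1918, 0.2292]
ee_rot: [-3.141, -0.015, -0.002]
force: [-2.3, -0.6, 8.0]
width: 0.003
```

Request:
move_arm --pt "0 0 0.3 0" --pt "0 0 0.5 0" --pt "0 0 0.5 0"

```text
clock: 19.12
position: [0.529, 0.1918, 0.2291]
ee_rot: [-3.141, -0.015, -0.002]
force: [-3.0, -1.0, 13.5]
width: 0.005
```

Request:
move_arm --pt "0 0 0.3 0" --pt "0 0 0.5 0" --pt "0 0 0.5 0"

```text
clock: 19.5
position: [0.529, 0.1918, 0.2291]
ee_rot: [-3.141, -0.015, -0.002]
force: [-4.3, -2.7, 19.2]
width: 0.006
```

Request:
move_arm --pt "0 0 0.2 0" --pt "0 0 0.3 0" --pt "0 0 0.3 0"

```text
clock: 19.88
position: [0.529, 0.1918, 0.229]
ee_rot: [-3.141, -0.015, -0.002]
force: [-6.6, -3.8, 23.3]
width: 0.005
```

Request:
move_arm --pt "0 0 -5 0" --pt "0 0 -20 0" --pt "40 0 -22 0" --pt "80 0 -22 0" --pt "89.3 0 -18 0" --pt "89.3 0 -9 0" --pt "89.3 0 -6 0" --pt "89.3 0 -6 0"

```text
clock: 20.88
position: [0.617, 0.1929, 0.2327]
ee_rot: [3.141, 0.016, -0.002]
force: [0.2, -0.3, -0.7]
width: 0.003
```

Request:
move_arm --pt "0 0 1 0" --pt "0 0 2 0" --pt "0 0 2 0"

```text
clock: 21.25
position: [0.618, 0.1927, 0.2312]
ee_rot: [3.142, 0.015, 0.0]
force: [-0.2, -0.5, -0.3]
width: 0.003
```

Request:
move_arm --pt "0 0 0.7 0" --pt "0 0 1.4 0" --pt "0 0 1.4 0"

```text
clock: 21.62
position: [0.6181, 0.1926, 0.2296]
ee_rot: [3.141, 0.015, -0.0]
force: [-0.1, -0.6, -0.7]
width: 0.005
```

Request:
move_arm --pt "0 0 0.4 0" --pt "0 0 0.7 0" --pt "0 0 0.7 0"

```text
clock: 22.0
position: [0.6181, 0.1927, 0.2293]
ee_rot: [-3.142, -0.015, -0.0]
force: [-0.7, -0.6, 3.6]
width: 0.002
```

Request:
move_arm --pt "0 0 0.3 0" --pt "0 0 0.5 0" --pt "0 0 0.5 0"

```text
clock: 22.38
position: [0.6181, 0.1927, 0.2292]
ee_rot: [-3.142, -0.015, -0.0]
force: [-3.7, -1.7, 8.3]
width: 0.006
```

Request:
move_arm --pt "0 0 -5 0" --pt "0 0 -20 0" --pt "-50 0 -22 0" --pt "-110 0 -22 0" --pt "-160 0 -22 0" --pt "-180 0 -18 0" --pt "-180 0 -9 0" --pt "-180 0 -5 0" --pt "-180 0 -5 0"

```text
clock: 23.5
position: [0.439, 0.1909, 0.2332]
ee_rot: [3.141, 0.014, 0.0]
force: [-0.3, -0.0, 0.0]
width: 0.006
```

Request:
move_arm --pt "0 0 1 0" --pt "0 0 2 0" --pt "0 0 2 0"

```text
clock: 23.88
position: [0.4382, 0.1909, 0.2315]
ee_rot: [3.141, 0.015, -0.0]
force: [0.5, -0.1, 0.6]
width: 0.005
```

Request:
move_arm --pt "0 0 0.7 0" --pt "0 0 1.4 0" --pt "0 0 1.4 0"

```text
clock: 24.25
position: [0.4381, 0.1909, 0.2301]
ee_rot: [3.142, 0.015, -0.0]
force: [0.4, 0.5, -0.1]
width: 0.004
```

Request:
move_arm --pt "0 0 0.5 0" --pt "0 0 1 0" --pt "0 0 1 0"

```text
clock: 24.62
position: [0.4381, 0.1909, 0.2292]
ee_rot: [-3.142, -0.015, -0.0]
force: [0.1, -0.5, 2.0]
width: 0.005
```

Request:
move_arm --pt "0 0 0.3 0" --pt "0 0 0.5 0" --pt "0 0 0.5 0"

```text
clock: 25.0
position: [0.4381, 0.1909, 0.2291]
ee_rot: [-3.142, -0.015, -0.001]
force: [-1.6, -1.6, 9.6]
width: 0.006
```

Solid at both ends: .2292 and .2291, against .2291 at the middle. I'll lift clear and look.

Request:
move_arm --pt "0 0 -4 0" --pt "0 0 -20 0" --pt "0 0 -60 0" --pt "0 0 -110 0" --pt "0 0 -120 0" --pt "0 0 -120 0" --pt "0 0 -120 0"

```text
clock: 25.88
position: [0.4376, 0.1907, 0.3473]
ee_rot: [3.14, 0.015, -0.003]
force: [0.4, -0.1, 0.4]
width: 0.0
```

Run:
```python
from h import *
s=st()
snap('wrist','w6');snap('side','s6')
a=cv2.imread('pics/s6.png')[180:290,140:300];cv2.imwrite('pics/s6c.png',cv2.resize(a,None,fx=5,fy=5,interpolation=cv2.INTER_CUBIC))
```

```text
{'clock': 25.875, 'position': [0.4376, 0.1907, 0.3473], 'ee_rot': [3.1404, 0.0153, -0.0031], 'force': [0.3841, -0.086, 0.4119], 'ft_torque': [0.0298, 0.01, 0.0472], 'width': 0.0004}
```

View pics/w6.png

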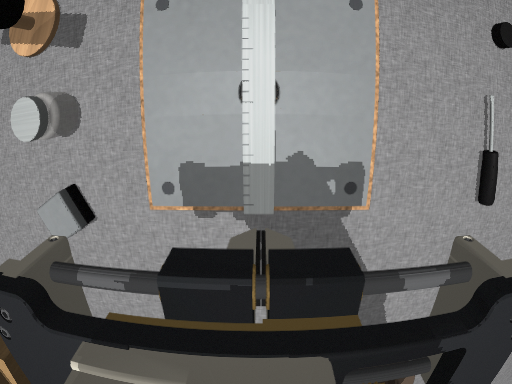

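View pics/s6c.png

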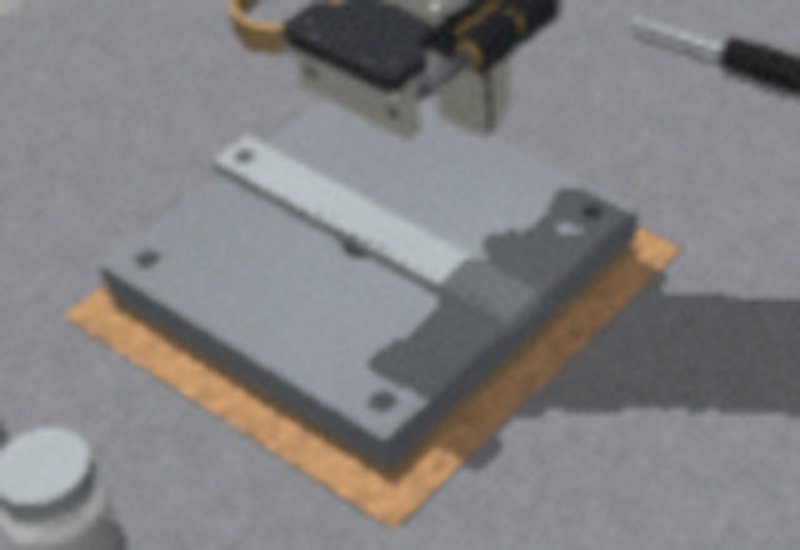

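The wrist view shows the bar at columns 244–275, with the plug showing on both sides at row 92. The bar is centred and flat, and the gripper is clear of it.

```bash
python3 -c "
from h import *
print(arm.sign_off())"
```

```text
the job is handed in; nothing more can be done
None
```

I laid the bare steel straightedge across the base, centred over the plug, and let go of it. I then pushed the plug flush and left the bar lying there. The job was handed in at about 26 s.

- **Before (rock test):** both ends tipped under about 1.5–1.8 N. Each dropped about 3 mm before touching the base, which means the plug stood roughly 4 mm proud. I pressed the plain end once to about 16 N, more than the light press I meant; the bar did not visibly shift.
- **Pushing the plug down:** it slid under about 9 N of tool force plus the bar's weight. I stopped at 23 N, with the bar firm on the base.
- **After (solid test):** under 8–10 N the tool stopped at a height of 229.2 mm at the holed end and 229.1 mm at the plain end, against 229.0–229.1 mm at the middle. There was no rocking.
- **Centring:** after I let go, the bar's centre measured within about 0.2 mm of the plug along its length. A second view after the rock tests read about 2.5 mm off, but the hole had hardly moved, so I took most of that as measurement error.
- **Last look:** the bar lay flat across the plug, the gripper was clear of it, and nothing else in view looked disturbed.

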